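Weigh and tip a batch of parcels on a tipping-pan scale

ROBOT

A 6-joint arm with a two-finger parallel gripper is mounted at the origin on the work surface. World frame = base frame: x ahead of the robot, y to its left, z up, the work surface at z = 0. Lengths are in m, angles in degrees, forces in N, time in s.
With the tool pointing down it reaches from about 0.325 to 0.775 m from the base axis. Payload 5.5 kg.
Tool frame: the origin (TCP) lies midway between the tips of the shut fingers; the grasp point (between the pads) lies 19 mm behind it; z points along the fingers, y is the line along which they close (so a half turn about z gives the same grasp; the last joint's range is limited). The gripper opens to 88 mm and grips with 3 to 60 N. Pads are 20 mm wide; open, the fingers measure 115 mm over their backs; the gripper's body (75 mm by 178 mm) begins 61 mm behind the grasp point.
Start: joints at [-3.249, 5.22, 70.514, -0, 104.267, -3.249], TCP at [0.6, -0, 0.223] pointing down, gripper open.
Joint ranges: [-164.24, 164.24], [-49.07, 125.15], [9.68, 141.18], [-86.29, 266.29], [3.28, 154.24], [-151.56, 151.56]. Speed limits (degrees/s): [147.25, 147.25, 172.46, 180, 180, 180].

INTERFACE

Orientations are given as [roll, pitch, yaw] about the fixed x, y, z axes, in that order (R = Rz(yaw) Ry(pitch) Rx(roll)).
In Python, from workcell import arm gives the robot as it stands.
- The arm moves only by the shell command python3 -m inch 'ROWS' [OPENING] [FORCE]. ROWS is JSON, a list of rows, each an object with "offset": the shift along the world's x, y, z in mm, a list of three; "twist": the turn about the world's z in rad. In form: [{"offset": [tx, ty, tz], "twist": twist}, ...]. A call has 1 to 5 rows; each row is the pose to reach, as a shift and turn from the pose commanded when the call began; what a row does not reach only later rows make up. A row lasts 1/8 s, in which the tool goes at most 62.5 mm and 10.7 degrees, less where a joint would pass 70% of its speed; a pose out of reach is approached as far as the arm can. A call with a gripper value outside its range is refused whole. OPENING is the opening, from 0 (shut) to 1 (fully open), set as the call begins (- or left out, the last holds). The fingers move at their own pace and stop on an object; FORCE is the grip in N (left out, the last holds). Time passes only in rows, so rows that repeat a pose let the fingers close. It gives the time, the measured TCP pose, the force, the opening and the grip force at its end, in the units of the state.
- arm.get_obs(): the state, without advancing time (a new reading comes with each control period).
- arm.snapshot(name): name is "scene" or "side" or "wrist"; returns a dict with "color" (420x560x3 uint8, blue, green, red), "range_z" (420x560 float32, m along the optical axis (not along the pixel's ray), 0 where there is no reading), "intrinsics" (3x3 intrinsics, pixels), "R" (3x3) and "t" (3): a world point X has camera coordinates R X + t; the wrist camera has in their place "mount" (4x4, takes a point from camera to tool coordinates, whose origin is the TCP and whose axes are the flange's). Camera axes: x right, y down, z forward; pixel columns grow to the right and rows downward; lengths in m; the calibration is good to about 2 mm. A picture is of the moment at which its call begins: read the wrist's pose just before it.
- arm.finish_job(): hands the job in; it is judged then, once.
The state is a dict: "time": time; "joints": joint angles; "dq": joint speeds; "effort": joint torques, N m; "position": TCP position; "eef_rot": TCP orientation; "ft_force": force on the tool from outside, world axes, zero at the start; "ft_torque": the same for the moment, N m; "finger_gap": finger opening in m; "grasp_force": force on a finger pad.
Only numpy, scipy, OpenCV 4.12 (cv2) and the standard library are available. Lean on these libraries where they do the work, as an engineer would, in place of code of your own. Each camera call takes 0.05 s, during which the arm holds its last target. There are 200 camera calls.

TASK

Weigh this batch of two to four small parcels: take the stamp out of the scale's steel pan and put it down on the table, zero the empty scale with the red key, lay every parcel in the pan and let go, then with all of them in it key the charge code blue, yellow, blue, white and print with green, one key at a time and each fully down. Then lift the pan by its black bar right up to its stop so that the parcels slide into the white tray, bring it back level, put any stray parcel into the tray too, and press red once more. Never press the black key, and leave the other things on the table where they are.

Things in the scene. Friction and masses are not known exactly. Their poses are not given: they have to be found in the camera images.
- scale: grey parcel scale, 330 mm deep (x) x 236 mm wide (y), fixed. Origin: centre of its underside; x points from its key panel (robot side) to its back, y to its left (towards the tray), z up. Six keys in a row 37 mm apart, from its left: white, red, yellow, black, blue, green; behind them a black display (top 103 mm up), then the steel tipping pan
- pan_mid (a point): middle of the pan's polished floor, upper face (115 mm above the table when level); moves with the pan, axes as the scale's when level. The floor reaches 111 mm to front and back (x), 105 mm to the handle side (-y) and 140 mm to the open lip (+y). Walls 30 mm high at front, back and handle side, none at +y. Parcels slide off when it tips
- hinge (a point): middle of the pan's hinge on the scale, 108 mm up; the hinge line runs along the scale's x. The level pan's floor middle lies 105 mm to -y and 7 mm above it
- handle (a point): middle of the pan's black bar handle: a round bar, 12 mm thick, 110 mm long, along the scale's x, at the -y end of the pan, 46 mm out from its wall; it moves with the pan. With the pan level it lies 255 mm to -y and 50 mm above the hinge, 158 mm above the table
- pan (a joint): tip of the pan about its hinge, rad: 0 level (rests on the scale), grows as the handle end rises; stop at 0.80 (46 degrees), handle then about 325 mm above the table. Damped; takes about 3 N at the handle to lift empty, up to 7 N loaded; sinks back level by itself when let go
- tray_in (a point): centre of the inner floor, 5 mm up, of the white open mail tray: 300 mm (x) x 260 mm (y) outside, 290 x 250 mm inside, walls 70 mm high, fixed beside the scale with one wall under the pan's open lip; axes as the scale's
- key_white (a joint): travel of the white key (code key), m. A white 22 mm square cap in the row at the front of the scale; its top centre, up, lies at x = -135 mm, y = +92.5 mm, z = 85 mm in scale's frame. 0 up, 0.005 fully down; springs back; 1.5 N to start, 5 N fully down
- key_red (a joint): travel of the red key (zero key), m. A red 22 mm square cap in the row at the front of the scale; its top centre, up, lies at x = -135 mm, y = +55.5 mm, z = 85 mm in scale's frame. 0 up, 0.005 fully down; springs back; 1.5 N to start, 5 N fully down
- key_yellow (a joint): travel of the yellow key (code key), m. A yellow 22 mm square cap in the row at the front of the scale; its top centre, up, lies at x = -135 mm, y = +18.5 mm, z = 85 mm in scale's frame. 0 up, 0.005 fully down; springs back; 1.5 N to start, 5 N fully down
- key_black (a joint): travel of the black key (not used, leave alone), m. A black 22 mm square cap in the row at the front of the scale; its top centre, up, lies at x = -135 mm, y = -18.5 mm, z = 85 mm in scale's frame. 0 up, 0.005 fully down; springs back; 1.5 N to start, 5 N fully down
- key_blue (a joint): travel of the blue key (code key), m. A blue 22 mm square cap in the row at the front of the scale; its top centre, up, lies at x = -135 mm, y = -55.5 mm, z = 85 mm in scale's frame. 0 up, 0.005 fully down; springs back; 1.5 N to start, 5 N fully down
- key_green (a joint): travel of the green key (print key), m. A green 22 mm square cap in the row at the front of the scale; its top centre, up, lies at x = -135 mm, y = -92.5 mm, z = 85 mm in scale's frame. 0 up, 0.005 fully down; springs back; 1.5 N to start, 5 N fully down
- parcel_kraft: small brown cardboard parcel, 50 mm wide (its x) x 75 mm long (its y) x 40 mm high, about 110 g, with a paper label on top; may be absent. Origin: centre of its underside
- parcel_white: small white parcel, 52 mm wide (its x) x 70 mm long (its y) x 32 mm high, about 80 g, with a paper label on top; may be absent. Origin: centre of its underside
- parcel_orange: small orange parcel, 46 mm wide (its x) x 78 mm long (its y) x 36 mm high, about 100 g, with a paper label on top; may be absent. Origin: centre of its underside
- parcel_teal: small teal parcel, 50 mm wide (its x) x 66 mm long (its y) x 44 mm high, about 130 g, with a paper label on top; may be absent. Origin: centre of its underside
- clip_pot: round black paper-clip pot, 36 mm across, 45 mm high, standing among the parcels; to be left alone. Origin: centre of its underside
- stapler: blue and black stapler, 140 x 34 x 48 mm; to be left alone. Origin: centre of its underside
- marker: red marker pen with black cap, lying, 120 mm long, 16 mm thick; to be left alone. Origin: centre of its underside
- tape_roll: grey roll of duct tape lying flat, 110 mm across, 48 mm high; to be left alone. Origin: centre of its underside
- pen_cup: dark steel cup of pens, 72 mm across, 100 mm high (pens to 155 mm); to be left alone. Origin: centre of its underside
- tape_dispenser: black desk tape dispenser, 150 x 60 x 92 mm; to be left alone. Origin: centre of its underside
- stamp: rubber stamp left standing in the pan: black round foot 32 mm across, 14 mm high, wooden knob about 22 mm thick above it, 60 mm high in all, 120 g. Origin: centre of its underside, z up along it
Things that resemble listed ones, but are neither listed nor needed, are in the scene too. What is shaped like the parcel_teal but purple is not meant.

How it is judged (in metres and radians):
On the way, in this order (a step that is already met when the one before it is completed fails the run):
1. the red key is pressed alone while the pan is level and empty (value of joint key_red above 0.0035 m and value of joint each of key_white, key_yellow, key_black, key_blue, key_green below 0.0015 m and contact force between each of parcel_kraft, parcel_white, parcel_orange, parcel_teal, stamp and scale below 0.1 N and value of joint pan below 0.04 rad), for 0.1 s.
2. every parcel lies in the level pan, released and at rest (x of parcel_kraft in the frame of pan_mid between -0.115 and 0.115 m and y of parcel_kraft in the frame of pan_mid between -0.11 and 0.13 m and z of each of parcel_kraft, parcel_white, parcel_orange, parcel_teal in the frame of pan_mid below 0.1 m and x of parcel_white in the frame of pan_mid between -0.115 and 0.115 m and y of parcel_white in the frame of pan_mid between -0.11 and 0.13 m and x of parcel_orange in the frame of pan_mid between -0.115 and 0.115 m and y of parcel_orange in the frame of pan_mid between -0.11 and 0.13 m and x of parcel_teal in the frame of pan_mid between -0.115 and 0.115 m and y of parcel_teal in the frame of pan_mid between -0.11 and 0.13 m and contact force between the fingers and parcel_kraft below 0.2 N and contact force between the fingers and parcel_white below 0.2 N and contact force between the fingers and parcel_orange below 0.2 N and contact force between the fingers and parcel_teal below 0.2 N and contact force between the fingers and scale below 0.2 N and linear speed of each of parcel_kraft, parcel_white, parcel_orange, parcel_teal below 0.04 m/s and value of joint pan below 0.04 rad), for 0.3 s.
3. the blue key is pressed alone with every parcel in the level pan (value of joint key_blue above 0.0035 m and value of joint each of key_white, key_red, key_yellow, key_black, key_green below 0.0015 m and x of parcel_kraft in the frame of pan_mid between -0.115 and 0.115 m and y of parcel_kraft in the frame of pan_mid between -0.11 and 0.13 m and z of each of parcel_kraft, parcel_white, parcel_orange, parcel_teal in the frame of pan_mid below 0.1 m and x of parcel_white in the frame of pan_mid between -0.115 and 0.115 m and y of parcel_white in the frame of pan_mid between -0.11 and 0.13 m and x of parcel_orange in the frame of pan_mid between -0.115 and 0.115 m and y of parcel_orange in the frame of pan_mid between -0.11 and 0.13 m and x of parcel_teal in the frame of pan_mid between -0.115 and 0.115 m and y of parcel_teal in the frame of pan_mid between -0.11 and 0.13 m and value of joint pan below 0.04 rad), for 0.1 s.
4. the yellow key is pressed alone with every parcel in the level pan (value of joint key_yellow above 0.0035 m and value of joint each of key_white, key_red, key_black, key_blue, key_green below 0.0015 m and x of parcel_kraft in the frame of pan_mid between -0.115 and 0.115 m and y of parcel_kraft in the frame of pan_mid between -0.11 and 0.13 m and z of each of parcel_kraft, parcel_white, parcel_orange, parcel_teal in the frame of pan_mid below 0.1 m and x of parcel_white in the frame of pan_mid between -0.115 and 0.115 m and y of parcel_white in the frame of pan_mid between -0.11 and 0.13 m and x of parcel_orange in the frame of pan_mid between -0.115 and 0.115 m and y of parcel_orange in the frame of pan_mid between -0.11 and 0.13 m and x of parcel_teal in the frame of pan_mid between -0.115 and 0.115 m and y of parcel_teal in the frame of pan_mid between -0.11 and 0.13 m and value of joint pan below 0.04 rad), for 0.1 s.
5. the blue key is pressed alone with every parcel in the level pan (all of step 3), for 0.1 s.
6. the white key is pressed alone with every parcel in the level pan (value of joint key_white above 0.0035 m and value of joint each of key_red, key_yellow, key_black, key_blue, key_green below 0.0015 m and x of parcel_kraft in the frame of pan_mid between -0.115 and 0.115 m and y of parcel_kraft in the frame of pan_mid between -0.11 and 0.13 m and z of each of parcel_kraft, parcel_white, parcel_orange, parcel_teal in the frame of pan_mid below 0.1 m and x of parcel_white in the frame of pan_mid between -0.115 and 0.115 m and y of parcel_white in the frame of pan_mid between -0.11 and 0.13 m and x of parcel_orange in the frame of pan_mid between -0.115 and 0.115 m and y of parcel_orange in the frame of pan_mid between -0.11 and 0.13 m and x of parcel_teal in the frame of pan_mid between -0.115 and 0.115 m and y of parcel_teal in the frame of pan_mid between -0.11 and 0.13 m and value of joint pan below 0.04 rad), for 0.1 s.
7. the green key is pressed alone with every parcel in the level pan (value of joint key_green above 0.0035 m and value of joint each of key_white, key_red, key_yellow, key_black, key_blue below 0.0015 m and x of parcel_kraft in the frame of pan_mid between -0.115 and 0.115 m and y of parcel_kraft in the frame of pan_mid between -0.11 and 0.13 m and z of each of parcel_kraft, parcel_white, parcel_orange, parcel_teal in the frame of pan_mid below 0.1 m and x of parcel_white in the frame of pan_mid between -0.115 and 0.115 m and y of parcel_white in the frame of pan_mid between -0.11 and 0.13 m and x of parcel_orange in the frame of pan_mid between -0.115 and 0.115 m and y of parcel_orange in the frame of pan_mid between -0.11 and 0.13 m and x of parcel_teal in the frame of pan_mid between -0.115 and 0.115 m and y of parcel_teal in the frame of pan_mid between -0.11 and 0.13 m and value of joint pan below 0.04 rad), for 0.1 s.
8. the pan is being tipped with every parcel in it (value of joint pan above 0.12 rad and x of parcel_kraft in the frame of pan_mid between -0.115 and 0.115 m and y of parcel_kraft in the frame of pan_mid between -0.11 and 0.13 m and z of each of parcel_kraft, parcel_white, parcel_orange, parcel_teal in the frame of pan_mid below 0.1 m and x of parcel_white in the frame of pan_mid between -0.115 and 0.115 m and y of parcel_white in the frame of pan_mid between -0.11 and 0.13 m and x of parcel_orange in the frame of pan_mid between -0.115 and 0.115 m and y of parcel_orange in the frame of pan_mid between -0.11 and 0.13 m and x of parcel_teal in the frame of pan_mid between -0.115 and 0.115 m and y of parcel_teal in the frame of pan_mid between -0.11 and 0.13 m), for 0.05 s.
9. the pan is tipped right up to its stop (value of joint pan above 0.72 rad), for 0.2 s.
10. the red key is pressed alone with the pan level and empty again and every parcel in the tray (all of step 1 and x of parcel_kraft in the frame of tray_in between -0.15 and 0.15 m and y of parcel_kraft in the frame of tray_in between -0.13 and 0.13 m and z of each of parcel_kraft, parcel_white, parcel_orange, parcel_teal in the frame of tray_in below 0.085 m and x of parcel_white in the frame of tray_in between -0.15 and 0.15 m and y of parcel_white in the frame of tray_in between -0.13 and 0.13 m and x of parcel_orange in the frame of tray_in between -0.15 and 0.15 m and y of parcel_orange in the frame of tray_in between -0.13 and 0.13 m and x of parcel_teal in the frame of tray_in between -0.15 and 0.15 m and y of parcel_teal in the frame of tray_in between -0.13 and 0.13 m), for 0.1 s.
At the end, for the whole second after the job is handed in: every parcel present lies inside the white tray and off the scale, the stamp is on the table outside scale and tray, the pan is level (within 0.04 rad) and still, and all keys are up (value of joint pan below 0.04 rad and x of parcel_kraft in the frame of tray_in between -0.15 and 0.15 m and y of parcel_kraft in the frame of tray_in between -0.13 and 0.13 m and z of each of parcel_kraft, parcel_white, parcel_orange, parcel_teal in the frame of tray_in below 0.085 m and x of parcel_white in the frame of tray_in between -0.15 and 0.15 m and y of parcel_white in the frame of tray_in between -0.13 and 0.13 m and x of parcel_orange in the frame of tray_in between -0.15 and 0.15 m and y of parcel_orange in the frame of tray_in between -0.13 and 0.13 m and x of parcel_teal in the frame of tray_in between -0.15 and 0.15 m and y of parcel_teal in the frame of tray_in between -0.13 and 0.13 m and contact force between each of parcel_kraft, parcel_white, parcel_orange, parcel_teal, stamp and scale below 0.1 N and height (world z) of stamp below 0.03 m and (x of stamp in the frame of tray_in below -0.14 m or x of stamp in the frame of tray_in above 0.14 m or y of stamp in the frame of tray_in below -0.12 m or y of stamp in the frame of tray_in above 0.12 m) and value of joint each of key_white, key_red, key_yellow, key_black, key_blue, key_green below 0.0015 m and velocity of joint pan below 0.05 rad/s); the robot touches nothing.
It fails at once if the fingers press the black key (contact force between the fingers and scale above 0.5 N and value of joint key_black above 0.003 m).
It fails at once if another thing on the table is moved by more than 50 mm (distance of any of clip_pot, stapler, marker, tape_roll, pen_cup, tape_dispenser from where it was at the start of the episode above 0.05 m).
Of parcel_kraft, parcel_white, parcel_orange, parcel_teal only 2 to 4 are there at a start; the rules pass over those that are not, and their reading is None.
At some moment in a run one of parcel_kraft, parcel_white, parcel_orange, parcel_teal may be knocked a few centimetres aside while the robot is not near it.
Once in a run the grip may slacken for a moment while it holds something.
It also fails if it takes over 210 s, if anything falls off the work surface, if the arm or the gripper's body presses on something with over 40 N, if the wrist force passes 120 N, or if a joint passes its speed limit or range.

## Working session

There is one attempt and no reset: what is moved stays moved. The work goes in short steps, Python scripts to look and compute and a shell command to move; the robot and the scene stay as the last step left them, time stands still between calls to the robot, and variables do not carry over. Pictures are saved under pics/ and viewed, at most 14 in all, crops included, and the job is handed in when it is done.

```bash
mkdir -p pics; ls
python3 - <<'E'
from workcell import arm
import cv2,numpy as np,pickle
for n in ("scene","side"):
    s=arm.snapshot(n); cv2.imwrite(f"pics/{n}0.png",s["color"]); pickle.dump(s,open(f"{n}0.pkl","wb"))
    print(n,(-s["R"].T@s["t"]).round(3))
o=arm.get_obs();print(o["time"],o["position"],o["eef_rot"],o["finger_gap"])
E
```

```text
pics
scene [ 1.261 -0.588  1.113]
side [-0.29  -0.674  1.009]
0.1 [5.99729936e-01 8.43773343e-06 2.21623706e-01] [-1.79899651e+02 -5.56627132e-03  8.99995890e+01] 0.08800647155547038
```

View pics/scene0.png

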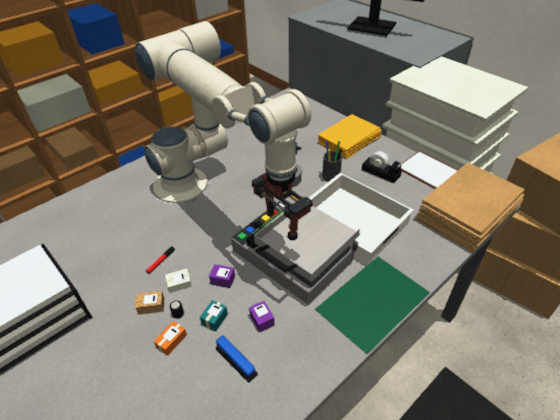

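View pics/side0.png

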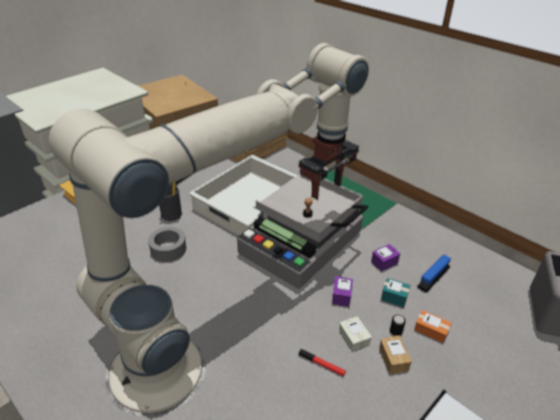

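Scene view: kraft (150,301), white (178,279), orange (170,337) and teal (213,314), so all four parcels are there. Purple look-alikes are at (222,275) and (262,315), the clip pot at (176,308), the marker at (160,260) and the stapler at (235,357). In the side view the stamp stands in the pan at (308,208), and the keys run from (249,233) to (299,261).

```bash
cat > h.py <<'E'
import cv2,numpy as np
from workcell import arm
from scipy.spatial.transform import Rotation as Ro
def pts(s):
    d=s["range_z"];K=s["intrinsics"];v,u=np.mgrid[:d.shape[0],:d.shape[1]]
    c=np.stack([(u-K[0,2])/K[0,0]*d,(v-K[1,2])/K[1,1]*d,d],-1)
    if "R" in s: w=(c-s["t"])@s["R"]
    else:
        o=s["obs"];T=s["mount"];f=c@T[:3,:3].T+T[:3,3]
        w=f@Ro.from_euler("xyz",o["eef_rot"],degrees=True).as_matrix().T+o["position"]
    w[d==0]=np.nan
    return w
def ray(s,u,v,z):
    K=s["intrinsics"];d=s["R"].T@np.array([(u-K[0,2])/K[0,0],(v-K[1,2])/K[1,1],1]);c=-s["R"].T@s["t"]
    return c+d*(z-c[2])/d[2]
HUE={"kraft":((8,70,60),(19,215,255)),"orange":((3,190,120),(13,255,255)),"teal":((80,90,40),(98,255,255)),"purple":((130,80,40),(160,255,255))}
HT={"kraft":.04,"orange":.036,"teal":.044,"white":.032,"purple":.044}
E
python3 - <<'E'
from h import *
import pickle
for n in("scene","side"):
    s=pickle.load(open(n+"0.pkl","rb"));w=pts(s);hsv=cv2.cvtColor(s["color"],cv2.COLOR_BGR2HSV)
    print(n)
    pix={"scene":dict(kraft=(150,301),white=(178,279),orange=(170,337),teal=(213,314),pur1=(222,275),pur2=(262,315),pot=(176,308),mk=(160,260),stap=(235,357),stamp=(292,222)),
     "side":dict(kraft=(396,353),white=(355,332),orange=(433,326),teal=(397,291),pur1=(343,290),pur2=(386,256),pot=(398,324),mk=(322,362),stap=(436,271),stamp=(308,212))}[n]
    for k,(u,v) in pix.items():
        print(k,w[v,u].round(3),hsv[v,u])
        if k in("pot","mk","stap","stamp"):continue
        # local box region above table: same cluster by height
        h=HT.get(k,.044); m=(np.abs(w[...,2]-h)<.007)&(np.hypot(*(w[...,:2]-w[v,u,:2]).transpose(2,0,1))<.07)
        nl,l=cv2.connectedComponents(m.astype(np.uint8),connectivity=4)
        if l[v,u]==0: print("  no");continue
        q=w[l==l[v,u]][:,:2]
        print("   ",len(q),[np.round(x,3) for x in cv2.minAreaRect((q*1000).astype(np.float32))])
    if n=="side":
        for k,lo,hi in(("red",(172,120,90),(180,255,255)),("yel",(22,120,120),(34,255,255)),("blue",(105,120,90),(122,255,255)),("green",(45,120,80),(80,255,255))):
            m=cv2.inRange(hsv,lo,hi);m[:220]=0;m[275:]=0;m[:,:235]=0;m[:,315:]=0
            N,l,st,ce=cv2.connectedComponentsWithStats(m)
            i=1+st[1:,4].argmax() if N>1 else 0
            print(k,st[i],ce[i].round(1),ray(s,*ce[i],.083).round(4),np.nanmedian(w[l==i],0).round(3))
E
```

```text
scene
kraft [ 0.44  -0.384  0.045] [ 84   5 243]
    400 [array([ 425.72 , -380.409]), array([77.25 , 56.071]), np.float64(55.284)]
white [ 0.425 -0.278  0.04 ] [ 84   5 243]
  no
orange [ 0.58  -0.404  0.041] [ 96   5 244]
    463 [array([ 569.805, -399.77 ]), array([50.385, 80.924]), np.float64(13.842)]
teal [ 0.604 -0.275  0.045] [ 99  11 239]
    377 [array([ 596.147, -268.443]), array([52.223, 68.258]), np.float64(21.448)]
pur1 [ 0.51  -0.172  0.046] [ 90   5 243]
    306 [array([ 496.89 , -164.358]), array([67.994, 54.903]), np.float64(35.133)]
pur2 [ 0.703 -0.175  0.046] [135  51 200]
    382 [array([ 692.828, -168.973]), array([51.013, 70.042]), np.float64(74.974)]
pot [ 0.515 -0.342  0.047] [23 11 91]
mk [ 0.295 -0.27   0.012] [  1 216 204]
stap [ 0.753 -0.312  0.048] [108 196 219]
stamp [ 0.653 -0.01   0.27 ] [  1 133  50]
side
kraft [ 0.415 -0.388  0.044] [ 90   1 201]
    609 [array([ 424.372, -380.633]), array([77.995, 50.995]), np.float64(54.892)]
white [ 0.401 -0.278  0.035] [ 98   5 212]
    529 [array([ 409.984, -272.283]), array([73.746, 55.616]), np.float64(67.076)
[... 309 characters left out ...]
y([ 494.748, -164.16 ]), array([71.301, 49.671]), np.float64(33.55)]
pur2 [ 0.679 -0.178  0.043] [136  27 178]
    314 [array([ 690.603, -169.036]), array([52.751, 72.717]), np.float64(74.769)]
pot [ 0.491 -0.343  0.044] [10 12 63]
mk [ 0.288 -0.27   0.016] [  1 180 194]
stap [ 0.722 -0.314  0.048] [108 182 174]
stamp [0.584 0.047 0.132] [ 14 132  60]
red [257 234   2   1   2] [257.5 234. ] [0.4493 0.121  0.083 ] [0.453 0.125 0.078]
yel [263 240  11   8  61] [267.9 243.5] [0.4415 0.07   0.083 ] [0.44  0.068 0.086]
blue [283 251  11   9  70] [288.3 254.9] [ 0.4483 -0.004   0.083 ] [ 0.446 -0.006  0.086]
green [294 257  10   9  59] [298.7 261.1] [ 0.4507 -0.0414  0.083 ] [ 0.449 -0.044  0.086]
```

Run:
```python
import pickle,cv2,numpy as np
from h import *
# top-down orthophoto 2mm/px from both views; x 0.1..0.95 up, y -0.65..0.5 left
H=np.full((425,575),-1.);C=np.zeros((425,575,3),np.uint8)
for n in("side","scene"):
    s=pickle.load(open(n+"0.pkl","rb"));w=pts(s);ok=np.isfinite(w[...,0])&(w[...,2]<.2)
    q=w[ok];c=s["color"][ok];r=((.95-q[:,0])/.002).astype(int);k=((.5-q[:,1])/.002).astype(int)
    i=(r>=0)&(r<425)&(k>=0)&(k<575);q,c,r,k=q[i],c[i],r[i],k[i]
    o=np.argsort(q[:,2]);q,c,r,k=q[o],c[o],r[o],k[o]
    b=q[:,2]>H[r,k];C[r[b],k[b]]=c[b];H[r[b],k[b]]=q[b,2]
cv2.imwrite("pics/top.png",cv2.resize(C,(800,591),interpolation=0))
```

```text
(no output)
```

View pics/top.png

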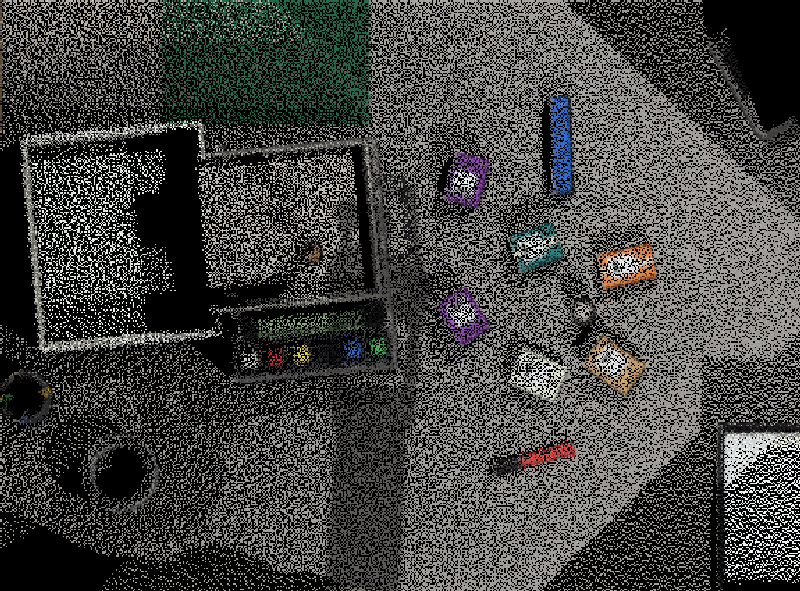

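The top-down composite shows the scale turned about +5° with its keys at row ~350. The tray is on the left and the parcels on the right. The stamp knob is at (313,255). Next is a wrist view of the pan and a close crop of the parcels.

```bash
python3 -m inch '[{"offset":[-60,0,60],"twist":0},{"offset":[-90,0,110],"twist":0},{"offset":[-100,0,160],"twist":0},{"offset":[-100,0,200],"twist":0},{"offset":[-100,0,200],"twist":0}]'
python3 - <<'E'
from h import *
import pickle
o=arm.get_obs();s=arm.snapshot("wrist");s["obs"]=o;pickle.dump(s,open("w1.pkl","wb"));cv2.imwrite("pics/w1.png",s["color"]);print(o["position"],o["eef_rot"],s["mount"].round(3))
s=pickle.load(open("side0.pkl","rb"));cv2.imwrite("pics/c1.png",cv2.resize(s["color"][235:385,285:465],None,fx=3,fy=3))
E
```

```text
time: 0.72
position: [0.4999, -0.0, 0.427]
eef_rot: [179.6, 0.0, 90.0]
ft_force: [-0.3, 0.3, -0.5]
finger_gap: 0.0875
grasp_force: 0.0
[ 4.99900784e-01 -3.00331509e-06  4.27018322e-01] [1.79568447e+02 2.84652982e-02 8.99986886e+01] [[-0.    -0.967 -0.254  0.068]
 [ 1.    -0.    -0.001  0.   ]
 [ 0.001 -0.254  0.967 -0.162]
 [ 0.     0.     0.     1.   ]]
```

View pics/w1.png

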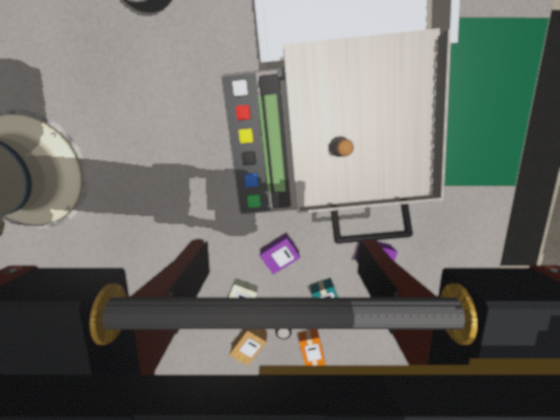

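View pics/c1.png

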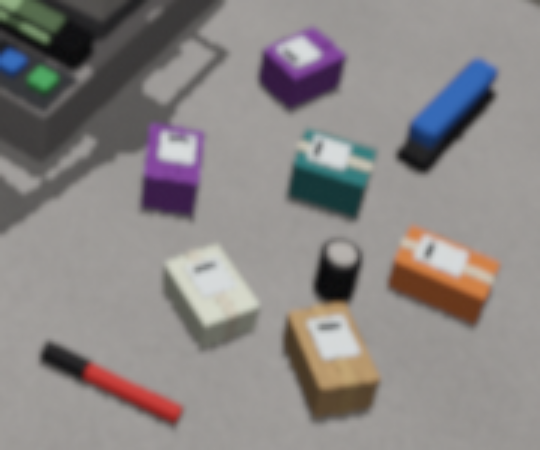

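The wrist view shows the stamp knob at (344,147), keys in column ~245 from white (239,88) to green (253,201), and the handle bar from (336,240) to (410,234). The crop confirms four target parcels, two purple decoys and the pot at (338,265) between teal, kraft and orange.

Run:
```python
from h import *
import pickle
s=pickle.load(open("w1.pkl","rb"));w=pts(s);hsv=cv2.cvtColor(s["color"],cv2.COLOR_BGR2HSV)
def med(u,v,r=3): return np.nanmedian(w[v-r:v+r+1,u-r:u+r+1].reshape(-1,3),0).round(4)
for k,p in dict(white=(239,88),red=(243,112),yellow=(246,135),black=(248,158),blue=(251,181),green=(253,201)).items(): print(k,med(*p))
m=w[...,2]
b=(np.abs(m-.158)<.012)&(hsv[...,2]<70);b[:225]=0;b[245:]=0;b[:,:325]=0;b[:,420:]=0
q=w[b];print("handle",len(q),q.mean(0),cv2.minAreaRect((q[:,:2]*1000).astype(np.float32)))
# pan floor
b=(np.abs(m-.115)<.008);b[:,:283]=0;n,l=cv2.connectedComponents(b.astype(np.uint8));q=w[l==l[110,320]]
print("floor",cv2.minAreaRect((q[:,:2]*1000).astype(np.float32)),np.median(q[:,2]))
hs=(np.abs(m-.16)<.017);hs[:130]=0;hs[170:]=0;hs[:,:320]=0;hs[:,370:]=0
print("stamp",w[hs].mean(0),w[hs].max(0),w[hs].min(0),hs.sum())
```

```text
white [0.4326 0.1403 0.0845]
red [0.4376 0.1042 0.0847]
yellow [0.4414 0.0683 0.0844]
black [0.4435 0.031  0.0847]
blue [ 0.4474 -0.0079  0.0842]
green [ 0.4498 -0.0429  0.0846]
handle 491 [ 0.63630835 -0.0793005   0.1615256 ] ((637.9600830078125, -76.05476379394531), (117.70834350585938, 25.040645599365234), 1.6565481424331665)
floor ((625.217529296875, 85.71382904052734), (225.27529907226562, 243.08102416992188), 5.40169620513916) 0.11438065055380658
stamp [0.58705388 0.05249476 0.17000903] [0.60025773 0.06419776 0.17536569] [0.57662951 0.04079432 0.15795618] 256
```

```bash
python3 -m inch '[{"offset":[40,25,-50],"twist":0.05},{"offset":[80,50,-100],"twist":0.09},{"offset":[88,52,-150],"twist":0.09},{"offset":[88,52,-200],"twist":0.09},{"offset":[88,52,-200],"twist":0.09}]' 0.6 25
python3 -m inch '[{"offset":[0,0,-40],"twist":0},{"offset":[0,0,-75],"twist":0},{"offset":[0,0,-83],"twist":0},{"offset":[0,0,-83],"twist":0},{"offset":[0,0,-83],"twist":0}]'
python3 -m inch '[{"offset":[0,0,0],"twist":0},{"offset":[0,0,0],"twist":0},{"offset":[0,0,0],"twist":0},{"offset":[0,0,0],"twist":0},{"offset":[0,0,0],"twist":0}]' 0 25
python3 -m inch '[{"offset":[0,0,15],"twist":0},{"offset":[0,0,50],"twist":0},{"offset":[0,0,90],"twist":0},{"offset":[0,0,110],"twist":0},{"offset":[0,0,110],"twist":0}]'
```

```text
time: 1.4
position: [0.5849, 0.052, 0.2139]
eef_rot: [-179.1, -0.0, 95.2]
ft_force: [-0.5, -0.2, -0.1]
finger_gap: 0.0525
grasp_force: 0.0
time: 2.02
position: [0.5891, 0.052, 0.1425]
eef_rot: [179.8, 0.0, 95.2]
ft_force: [-0.5, -0.1, 0.9]
finger_gap: 0.0526
grasp_force: 0.0
time: 2.65
position: [0.5881, 0.052, 0.1398]
eef_rot: [180.0, 0.0, 95.2]
ft_force: [1.2, 0.0, 1.0]
finger_gap: 0.0216
grasp_force: 25.0
time: 3.28
position: [0.5887, 0.052, 0.2527]
eef_rot: [179.7, 0.0, 95.2]
ft_force: [0.6, 0.5, -1.2]
finger_gap: 0.0219
grasp_force: 25.0
```

```bash
python3 -m inch '[{"offset":[-40,-35,0],"twist":0},{"offset":[-80,-70,0],"twist":0},{"offset":[-125,-110,0],"twist":0},{"offset":[-170,-150,0],"twist":0},{"offset":[-208,-182,0],"twist":0}]'
python3 -m inch '[{"offset":[0,0,-40],"twist":0},{"offset":[0,0,-90],"twist":0},{"offset":[0,0,-140],"twist":0},{"offset":[0,0,-180],"twist":0},{"offset":[0,0,-200],"twist":0}]'
python3 -m inch '[{"offset":[0,0,-12],"twist":0},{"offset":[0,0,-20],"twist":0},{"offset":[0,0,-25],"twist":0},{"offset":[0,0,-25],"twist":0},{"offset":[0,0,-25],"twist":0}]'
```

```text
time: 3.9
position: [0.378, -0.1309, 0.2484]
eef_rot: [-179.9, -0.0, 95.1]
ft_force: [0.8, -1.1, -1.0]
finger_gap: 0.0214
grasp_force: 25.0
time: 4.53
position: [0.3779, -0.1291, 0.0455]
eef_rot: [-179.7, -0.2, 95.2]
ft_force: [0.5, -0.3, -1.0]
finger_gap: 0.0213
grasp_force: 25.0
time: 5.15
position: [0.3803, -0.1301, 0.0252]
eef_rot: [180.0, 0.0, 95.2]
ft_force: [0.1, -0.4, -0.9]
finger_gap: 0.0215
grasp_force: 25.0
```

```bash
python3 -m inch '[{"offset":[0,0,0],"twist":0},{"offset":[0,0,0],"twist":0},{"offset":[0,0,40],"twist":0},{"offset":[0,0,90],"twist":0},{"offset":[0,0,135],"twist":0}]' 0.6
python3 -m inch '[{"offset":[10,50,0],"twist":0},{"offset":[20,100,0],"twist":0},{"offset":[35,150,0],"twist":0},{"offset":[50,200,0],"twist":0},{"offset":[54,234,0],"twist":0}]' 0
python3 -m inch '[{"offset":[0,0,-40],"twist":0},{"offset":[0,0,-65],"twist":0},{"offset":[0,0,-65],"twist":0}]'
python3 -m inch '[{"offset":[0,0,-10],"twist":0},{"offset":[0,0,-16],"twist":0},{"offset":[0,0,-16],"twist":0},{"offset":[0,0,-16],"twist":0}]'
```

```text
time: 5.78
position: [0.38, -0.13, 0.1615]
eef_rot: [180.0, 0.0, 95.2]
ft_force: [0.9, -1.2, -0.0]
finger_gap: 0.0525
grasp_force: 0.0
time: 6.4
position: [0.4343, 0.1061, 0.1596]
eef_rot: [180.0, -0.0, 95.2]
ft_force: [0.6, -0.6, -0.4]
finger_gap: 0.0063
grasp_force: 0.0
time: 6.78
position: [0.4327, 0.1039, 0.0926]
eef_rot: [-179.8, 0.0, 95.2]
ft_force: [-0.6, 0.8, 0.4]
finger_gap: 0.0004
grasp_force: 0.0
time: 7.28
position: [0.435, 0.1041, 0.0804]
eef_rot: [179.8, -0.0, 95.1]
ft_force: [0.8, 0.7, 5.1]
finger_gap: 0.0001
grasp_force: 2.4
```

```bash
python3 -m inch '[{"offset":[0,0,-2],"twist":0},{"offset":[0,0,-2],"twist":0},{"offset":[0,0,-2],"twist":0}]'
python3 -m inch '[{"offset":[0,0,14],"twist":0},{"offset":[0,-10,50],"twist":0},{"offset":[0,-40,90],"twist":0},{"offset":[-5,-80,120],"twist":0},{"offset":[-13,-134,142],"twist":0}]'
python3 -m inch '[{"offset":[0,-50,30],"twist":0},{"offset":[0,-90,70],"twist":0},{"offset":[0,-130,100],"twist":0},{"offset":[0,-170,130],"twist":0},{"offset":[0,-170,130],"twist":0}]' 0.8
python3 - <<'E'
from h import *
import pickle
for n in("scene","side","wrist"):
    o=arm.get_obs();s=arm.snapshot(n);s["obs"]=o;pickle.dump(s,open(n+"2.pkl","wb"))
    cv2.imwrite(f"pics/{n}2.png",s["color"])
E
```

```text
time: 7.65
position: [0.4351, 0.1041, 0.0801]
eef_rot: [179.8, -0.0, 95.1]
ft_force: [-5.3, -0.2, 15.6]
finger_gap: 0.0006
grasp_force: 7.8
time: 8.28
position: [0.4209, -0.0308, 0.2202]
eef_rot: [179.9, 0.0, 95.3]
ft_force: [0.2, -0.6, 0.0]
finger_gap: 0.0002
grasp_force: 0.0
time: 8.9
position: [0.421, -0.2022, 0.3502]
eef_rot: [179.9, 0.1, 94.9]
ft_force: [-0.1, -0.0, 0.7]
finger_gap: 0.0471
grasp_force: 0.0
```

View pics/side2.png

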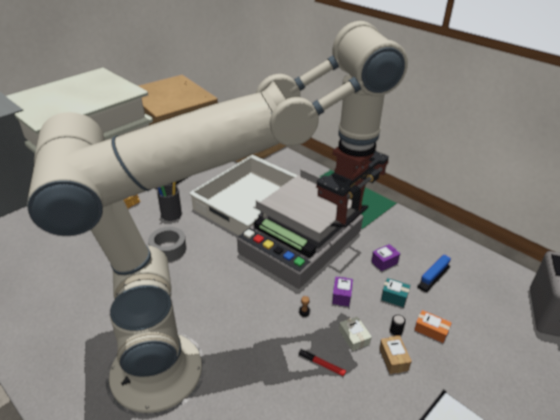

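The stamp stands on the table at (305,305), the pan is empty and the parcels look undisturbed. I'll write a measuring helper and fetch the teal one first.

```bash
cat > meas.py <<'E'
from h import *
import sys,pickle
# parcels by colour blob on table/pan/tray; prints centre (mm), closing direction (rad) per view
RNG={"kraft":((9,80,50),(20,190,255)),"orange":((2,150,80),(12,255,255)),"teal":((82,90,30),(98,255,255)),"white":((20,15,90),(40,80,255))}
HT={"kraft":.04,"orange":.036,"teal":.044,"white":.032}
if __name__=="__main__":
  base=float(sys.argv[1]) if len(sys.argv)>1 else 0
  box=[float(x) for x in sys.argv[2].split(",")] if len(sys.argv)>2 else [.35,.8,-.5,-.13]
  for n in("scene","side"):
    s=arm.snapshot(n);w=pts(s);hsv=cv2.cvtColor(s["color"],cv2.COLOR_BGR2HSV);z=w[...,2]-base
    inb=(w[...,0]>box[0])&(w[...,0]<box[1])&(w[...,1]>box[2])&(w[...,1]<box[3])&(z>.012)&(z<.06)
    N,l=cv2.connectedComponents(inb.astype(np.uint8),connectivity=4)
    for i in range(1,N):
        m=l==i
        if m.sum()<120: continue
        k=max(RNG,key=lambda k:(cv2.inRange(hsv,*RNG[k])[m]>0).sum());f=(cv2.inRange(hsv,*RNG[k])[m]>0).mean()
        if f<.2: continue
        t=m&(np.abs(z-HT[k]-.003)<.008)
        if t.sum()<50: continue
        r=cv2.minAreaRect((w[t][:,:2]*1000).astype(np.float32));a=np.deg2rad(r[2])
        if r[1][0]>r[1][1]: a-=np.pi/2
        print(n,k,round(f,2),np.round(r[0]),np.round(r[1]),"close",round(a,2),"z",np.median(w[t][:,2]).round(3))
E
python3 meas.py
python3 -m inch '[{"offset":[45,-20,-30],"twist":0.07},{"offset":[90,-40,-70],"twist":0.14},{"offset":[130,-60,-120],"twist":0.21},{"offset":[173,-68,-170],"twist":0.28},{"offset":[173,-68,-220],"twist":0.28}]' 0.88
```

```text
scene white 0.77 [ 412. -273.] [70. 58.] close -0.41 z 0.034
scene kraft 0.72 [ 427. -380.] [76. 54.] close -0.6 z 0.042
scene teal 0.57 [ 595. -269.] [54. 69.] close 0.35 z 0.046
scene orange 0.27 [ 570. -400.] [48. 81.] close 0.23 z 0.038
side teal 0.5 [ 593. -269.] [57. 66.] close 0.38 z 0.046
side kraft 0.64 [ 566. -400.] [51. 79.] close 0.19 z 0.038
side white 0.72 [ 410. -273.] [73. 55.] close -0.37 z 0.034
side kraft 0.64 [ 425. -380.] [79. 53.] close -0.61 z 0.042
time: 9.78
position: [0.5957, -0.2666, 0.1256]
eef_rot: [-180.0, -0.1, 111.4]
ft_force: [0.2, 0.3, -0.8]
finger_gap: 0.0775
grasp_force: 0.0
```

```bash
python3 -m inch '[{"offset":[0,0,-40],"twist":0},{"offset":[0,0,-80],"twist":0},{"offset":[0,0,-110],"twist":0},{"offset":[0,0,-120],"twist":0},{"offset":[0,0,-120],"twist":0}]'
python3 -m inch '[{"offset":[0,0,0],"twist":0},{"offset":[0,0,0],"twist":0},{"offset":[0,0,0],"twist":0},{"offset":[0,0,0],"twist":0}]' 0 30
python3 -m inch '[{"offset":[0,0,40],"twist":0},{"offset":[0,0,90],"twist":0},{"offset":[0,0,140],"twist":0},{"offset":[0,0,190],"twist":0},{"offset":[0,0,220],"twist":0}]'
```

```text
time: 10.4
position: [0.5938, -0.2671, 0.0083]
eef_rot: [-180.0, -0.1, 111.3]
ft_force: [-0.1, -0.3, 1.0]
finger_gap: 0.0772
grasp_force: 0.0
time: 10.9
position: [0.5944, -0.2683, 0.0096]
eef_rot: [179.9, 0.1, 111.2]
ft_force: [-0.9, 0.7, 3.2]
finger_gap: 0.0502
grasp_force: 29.9
time: 11.52
position: [0.5943, -0.2682, 0.2318]
eef_rot: [179.9, 0.1, 111.2]
ft_force: [1.2, 0.4, -2.3]
finger_gap: 0.0497
grasp_force: 29.9
```

```bash
python3 -m inch '[{"offset":[10,45,0],"twist":-0.06},{"offset":[20,95,0],"twist":-0.12},{"offset":[30,145,0],"twist":-0.18},{"offset":[40,195,0],"twist":-0.24},{"offset":[50,245,0],"twist":-0.28}]'
python3 -m inch '[{"offset":[10,50,0],"twist":0},{"offset":[20,100,0],"twist":0},{"offset":[27,145,0],"twist":0},{"offset":[27,156,0],"twist":0},{"offset":[27,156,-40],"twist":0}]'
python3 -m inch '[{"offset":[0,0,-35],"twist":0},{"offset":[0,0,-55],"twist":0},{"offset":[0,0,-65],"twist":0},{"offset":[0,0,-65],"twist":0},{"offset":[0,0,-65],"twist":0}]'
```

```text
time: 12.15
position: [0.644, -0.0214, 0.228]
eef_rot: [-179.9, -0.0, 95.1]
ft_force: [0.4, -0.1, -1.1]
finger_gap: 0.0499
grasp_force: 29.9
time: 12.78
position: [0.6725, 0.134, 0.1923]
eef_rot: [179.6, -0.0, 95.2]
ft_force: [1.1, -0.5, -1.4]
finger_gap: 0.0497
grasp_force: 29.9
time: 13.4
position: [0.6716, 0.1328, 0.1248]
eef_rot: [179.9, -0.0, 95.1]
ft_force: [0.6, -0.0, -1.3]
finger_gap: 0.0499
grasp_force: 29.9
```

```bash
python3 -m inch '[{"offset":[0,0,0],"twist":0},{"offset":[0,0,0],"twist":0},{"offset":[0,0,30],"twist":0},{"offset":[0,0,80],"twist":0},{"offset":[0,0,130],"twist":0}]' 0.85
python3 -m inch '[{"offset":[-10,-50,0],"twist":0},{"offset":[-20,-100,0],"twist":0},{"offset":[-30,-150,0],"twist":0},{"offset":[-40,-200,0],"twist":0},{"offset":[-50,-250,0],"twist":0.1}]'
python3 meas.py; python3 meas.py .115 .5,.75,-.05,.21
```

```text
time: 14.02
position: [0.6708, 0.133, 0.2551]
eef_rot: [-180.0, 0.0, 95.2]
ft_force: [0.7, -0.2, 0.2]
finger_gap: 0.0746
grasp_force: 0.0
time: 14.65
position: [0.6206, -0.1185, 0.2541]
eef_rot: [180.0, 0.0, 101.0]
ft_force: [0.8, -1.0, 0.3]
finger_gap: 0.0741
grasp_force: 0.0
scene white 0.72 [ 410. -272.] [71. 59.] close -0.41 z 0.034
scene kraft 0.72 [ 426. -380.] [76. 55.] close -0.62 z 0.042
scene orange 0.29 [ 570. -400.] [49. 80.] close 0.2 z 0.038
side kraft 0.64 [ 567. -400.] [50. 79.] close 0.26 z 0.038
side white 0.65 [ 410. -274.] [73. 55.] close -0.39 z 0.034
side kraft 0.64 [ 425. -380.] [78. 52.] close -0.63 z 0.042
scene teal 0.58 [673. 132.] [52. 70.] close 0.08 z 0.161
scene white 0.26 [713.  49.] [290. 135.] close -0.52 z 0.146
side teal 0.29 [670. 131.] [54. 69.] close 0.05 z 0.161
```

```bash
python3 -m inch '[{"offset":[-10,-50,0],"twist":0.02},{"offset":[-20,-100,0],"twist":0.04},{"offset":[-30,-150,0],"twist":0.04},{"offset":[-40,-205,0],"twist":0.04},{"offset":[-48,-250,-20],"twist":0.04}]'
python3 -m inch '[{"offset":[-5,-33,-40],"twist":0},{"offset":[-5,-33,-90],"twist":0},{"offset":[-5,-33,-140],"twist":0},{"offset":[-5,-33,-180],"twist":0},{"offset":[-5,-33,-205],"twist":0}]'
python3 -m inch '[{"offset":[0,0,-15],"twist":0},{"offset":[0,0,-22],"twist":0},{"offset":[0,0,-22],"twist":0},{"offset":[0,0,-22],"twist":0}]'
python3 -m inch '[{"offset":[0,0,0],"twist":0},{"offset":[0,0,0],"twist":0},{"offset":[0,0,0],"twist":0},{"offset":[0,0,0],"twist":0}]' 0 30
python3 -m inch '[{"offset":[0,0,40],"twist":0},{"offset":[0,0,90],"twist":0},{"offset":[0,0,140],"twist":0},{"offset":[0,0,190],"twist":0},{"offset":[0,0,220],"twist":0}]'
```

```text
time: 15.48
position: [0.5742, -0.3676, 0.2357]
eef_rot: [179.8, 0.2, 103.2]
ft_force: [1.5, -0.2, 0.6]
finger_gap: 0.0744
grasp_force: 0.0
time: 16.1
position: [0.5684, -0.3974, 0.0255]
eef_rot: [-179.9, -0.2, 103.3]
ft_force: [-0.0, 0.0, 0.6]
finger_gap: 0.0744
grasp_force: 0.0
time: 16.6
position: [0.5688, -0.4004, 0.0083]
eef_rot: [179.9, 0.1, 103.2]
ft_force: [-0.1, 0.2, 0.4]
finger_gap: 0.0745
grasp_force: 0.0
time: 17.1
position: [0.568, -0.4001, 0.0068]
eef_rot: [-180.0, 0.0, 103.2]
ft_force: [-0.6, 0.1, 0.9]
finger_gap: 0.0459
grasp_force: 30.0
time: 17.73
position: [0.5683, -0.4002, 0.2302]
eef_rot: [179.9, 0.2, 103.2]
ft_force: [-0.3, 0.0, -1.5]
finger_gap: 0.0459
grasp_force: 30.0
```

```bash
python3 -m inch '[{"offset":[0,45,0],"twist":0},{"offset":[0,95,0],"twist":-0.04},{"offset":[0,145,0],"twist":-0.08},{"offset":[1,195,0],"twist":-0.12},{"offset":[1,245,0],"twist":-0.14}]'
python3 -m inch '[{"offset":[0,50,0],"twist":0},{"offset":[0,100,0],"twist":0},{"offset":[1,150,0],"twist":0},{"offset":[2,200,0],"twist":0},{"offset":[2,245,0],"twist":0}]'
python3 -m inch '[{"offset":[0,25,0],"twist":0},{"offset":[0,33,0],"twist":0},{"offset":[0,33,-35],"twist":0},{"offset":[0,33,-75],"twist":0},{"offset":[0,33,-92],"twist":0}]'
python3 -m inch '[{"offset":[0,0,-6],"twist":0},{"offset":[0,0,-12],"twist":0},{"offset":[0,0,-12],"twist":0}]'
python3 -m inch '[{"offset":[0,0,0],"twist":0},{"offset":[0,0,0],"twist":0},{"offset":[0,0,30],"twist":0},{"offset":[0,0,80],"twist":0},{"offset":[0,0,130],"twist":0}]' 0.8
python3 -m inch '[{"offset":[-5,-50,0],"twist":0},{"offset":[-10,-100,0],"twist":0},{"offset":[-15,-150,0],"twist":0},{"offset":[-20,-200,0],"twist":0},{"offset":[-20,-220,0],"twist":-0.1}]'
python3 meas.py; python3 meas.py .115 .5,.75,-.05,.21
```

```text
time: 18.35
position: [0.5687, -0.1534, 0.2263]
eef_rot: [-180.0, -0.0, 95.1]
ft_force: [-0.1, 0.0, -1.2]
finger_gap: 0.046
grasp_force: 30.0
time: 18.98
position: [0.5707, 0.0918, 0.2264]
eef_rot: [-180.0, -0.0, 95.2]
ft_force: [1.2, -1.1, -0.5]
finger_gap: 0.0456
grasp_force: 30.0
time: 19.6
position: [0.5699, 0.1219, 0.1316]
eef_rot: [-179.8, 0.0, 95.1]
ft_force: [0.4, 0.1, -0.8]
finger_gap: 0.0461
grasp_force: 30.0
time: 19.98
position: [0.5715, 0.1229, 0.1235]
eef_rot: [179.9, -0.0, 95.1]
ft_force: [0.3, -0.4, -0.3]
finger_gap: 0.0458
grasp_force: 30.0
time: 20.6
position: [0.5708, 0.123, 0.2543]
eef_rot: [180.0, 0.0, 95.2]
ft_force: [0.2, -1.0, 0.2]
finger_gap: 0.0703
grasp_force: 0.0
time: 21.22
position: [0.5506, -0.0996, 0.2533]
eef_rot: [179.9, 0.0, 89.1]
ft_force: [0.4, 1.0, -0.3]
finger_gap: 0.0701
grasp_force: 0.0
scene white 0.72 [ 412. -272.] [70. 57.] close -0.38 z 0.034
scene kraft 0.73 [ 427. -381.] [77. 55.] close -0.61 z 0.042
side white 0.65 [ 410. -273.] [74. 54.] close -0.39 z 0.034
side kraft 0.64 [ 425. -381.] [80. 51.] close -0.62 z 0.042
scene white 0.24 [627.  72.] [230. 255.] close 0.09 z 0.146
scene orange 0.36 [574. 123.] [48. 83.] close 0.06 z 0.153
scene teal 0.59 [673. 131.] [51. 70.] close 0.08 z 0.161
side teal 0.43 [671. 131.] [57. 66.] close 0.06 z 0.161
side kraft 0.63 [571. 122.] [51. 80.] close 0.1 z 0.153
```

```bash
python3 -m inch '[{"offset":[-20,-45,0],"twist":-0.13},{"offset":[-40,-90,0],"twist":-0.26},{"offset":[-60,-135,0],"twist":-0.39},{"offset":[-80,-180,0],"twist":-0.52},{"offset":[-100,-230,0],"twist":-0.6}]' 0.85
python3 -m inch '[{"offset":[-25,-54,-10],"twist":0},{"offset":[-25,-54,-60],"twist":0},{"offset":[-25,-54,-110],"twist":0},{"offset":[-25,-54,-160],"twist":0},{"offset":[-25,-54,-205],"twist":0}]'
python3 -m inch '[{"offset":[0,0,-25],"twist":0},{"offset":[0,0,-40],"twist":0},{"offset":[0,0,-40],"twist":0},{"offset":[0,0,-40],"twist":0}]'
python3 -m inch '[{"offset":[0,0,0],"twist":0},{"offset":[0,0,0],"twist":0},{"offset":[0,0,0],"twist":0},{"offset":[0,0,0],"twist":0}]' 0 30
python3 -m inch '[{"offset":[0,0,40],"twist":0},{"offset":[0,0,90],"twist":0},{"offset":[0,0,140],"twist":0},{"offset":[0,0,190],"twist":0},{"offset":[0,0,220],"twist":0}]'
```

```text
time: 22.05
position: [0.4513, -0.3268, 0.2531]
eef_rot: [179.9, -0.0, 55.1]
ft_force: [0.5, -0.8, -0.3]
finger_gap: 0.0744
grasp_force: 0.0
time: 22.68
position: [0.4268, -0.3795, 0.0459]
eef_rot: [-180.0, -0.0, 55.3]
ft_force: [0.1, -1.0, -0.5]
finger_gap: 0.0746
grasp_force: 0.0
time: 23.18
position: [0.427, -0.3814, 0.0093]
eef_rot: [179.9, 0.0, 55.1]
ft_force: [0.7, 0.2, 0.9]
finger_gap: 0.0746
grasp_force: 0.0
time: 23.68
position: [0.4261, -0.3812, 0.0081]
eef_rot: [180.0, 0.0, 55.0]
ft_force: [-0.9, -0.2, 3.4]
finger_gap: 0.0495
grasp_force: 30.0
time: 24.3
position: [0.4263, -0.3813, 0.2306]
eef_rot: [179.8, 0.0, 55.0]
ft_force: [0.1, 0.1, -1.3]
finger_gap: 0.0494
grasp_force: 30.0
```

```bash
python3 -m inch '[{"offset":[25,41,0],"twist":0.1},{"offset":[50,82,0],"twist":0.24},{"offset":[76,124,0],"twist":0.38},{"offset":[102,166,0],"twist":0.52},{"offset":[127,207,0],"twist":0.66}]'
python3 -m inch '[{"offset":[25,41,0],"twist":0.04},{"offset":[50,82,0],"twist":0.04},{"offset":[76,124,0],"twist":0.04},{"offset":[102,166,0],"twist":0.04},{"offset":[127,207,0],"twist":0.04}]'
python3 -m inch '[{"offset":[0,0,0],"twist":0},{"offset":[0,0,-35],"twist":0},{"offset":[0,0,-75],"twist":0},{"offset":[0,0,-92],"twist":0},{"offset":[0,0,-92],"twist":0}]'
python3 -m inch '[{"offset":[0,0,-6],"twist":0},{"offset":[0,0,-11],"twist":0},{"offset":[0,0,-11],"twist":0}]'
```

```text
time: 24.92
position: [0.5536, -0.1725, 0.2271]
eef_rot: [-180.0, -0.0, 93.1]
ft_force: [1.3, -0.0, -1.6]
finger_gap: 0.0496
grasp_force: 30.0
time: 25.55
position: [0.6807, 0.0345, 0.2269]
eef_rot: [-180.0, -0.0, 95.2]
ft_force: [0.5, -0.3, -0.4]
finger_gap: 0.0497
grasp_force: 30.0
time: 26.18
position: [0.6791, 0.0322, 0.1343]
eef_rot: [-179.8, -0.0, 95.1]
ft_force: [-0.3, 0.2, -0.9]
finger_gap: 0.0501
grasp_force: 30.0
time: 26.55
position: [0.6801, 0.033, 0.1249]
eef_rot: [180.0, 0.0, 95.2]
ft_force: [0.5, 0.8, -1.4]
finger_gap: 0.0502
grasp_force: 30.0
```

```bash
python3 -m inch '[{"offset":[0,0,0],"twist":0},{"offset":[0,0,0],"twist":0},{"offset":[0,0,30],"twist":0},{"offset":[0,0,80],"twist":0},{"offset":[0,0,130],"twist":0}]' 0.8
python3 -m inch '[{"offset":[-30,-40,0],"twist":-0.08},{"offset":[-60,-80,0],"twist":-0.16},{"offset":[-90,-115,0],"twist":-0.24},{"offset":[-120,-150,0],"twist":-0.32},{"offset":[-150,-180,0],"twist":-0.4}]'
python3 meas.py; python3 meas.py .115 .5,.75,-.05,.21
```

```text
time: 27.18
position: [0.6798, 0.033, 0.2562]
eef_rot: [-180.0, -0.0, 95.2]
ft_force: [1.0, -0.3, -0.5]
finger_gap: 0.0701
grasp_force: 0.0
time: 27.8
position: [0.529, -0.1482, 0.2552]
eef_rot: [179.9, 0.0, 72.1]
ft_force: [0.1, -0.3, 0.0]
finger_gap: 0.0701
grasp_force: 0.0
scene white 0.72 [ 412. -272.] [70. 58.] close -0.4 z 0.034
side white 0.71 [ 410. -272.] [74. 54.] close -0.41 z 0.034
scene white 0.25 [627.  71.] [231. 255.] close 0.09 z 0.146
scene orange 0.36 [574. 124.] [49. 83.] close 0.12 z 0.153
scene teal 0.58 [673. 133.] [53. 72.] close 0.08 z 0.161
scene kraft 0.73 [682.  33.] [54. 82.] close 0.12 z 0.157
side teal 0.42 [669. 130.] [55. 70.] close 0.04 z 0.161
side kraft 0.63 [572. 122.] [50. 81.] close 0.08 z 0.154
```

```bash
python3 -m inch '[{"offset":[-35,-38,0],"twist":-0.05},{"offset":[-70,-75,0],"twist":-0.09},{"offset":[-105,-112,0],"twist":-0.09},{"offset":[-119,-125,-30],"twist":-0.09},{"offset":[-119,-125,-80],"twist":-0.09}]' 0.88
python3 -m inch '[{"offset":[0,0,-50],"twist":0},{"offset":[0,0,-95],"twist":0},{"offset":[0,0,-135],"twist":0},{"offset":[0,0,-160],"twist":0},{"offset":[0,0,-168],"twist":0}]'
python3 -m inch '[{"offset":[0,0,0],"twist":0},{"offset":[0,0,0],"twist":0}]'
python3 -m inch '[{"offset":[0,0,0],"twist":0},{"offset":[0,0,0],"twist":0},{"offset":[0,0,0],"twist":0},{"offset":[0,0,0],"twist":0}]' 0 30
python3 -m inch '[{"offset":[0,0,40],"twist":0},{"offset":[0,0,90],"twist":0},{"offset":[0,0,140],"twist":0},{"offset":[0,0,190],"twist":0},{"offset":[0,0,220],"twist":0}]'
```

```text
time: 28.62
position: [0.4121, -0.2732, 0.176]
eef_rot: [179.7, 0.1, 67.1]
ft_force: [0.6, -0.5, -0.3]
finger_gap: 0.0773
grasp_force: 0.0
time: 29.25
position: [0.411, -0.2706, 0.0047]
eef_rot: [-179.8, -0.1, 67.2]
ft_force: [-0.0, -0.2, -0.3]
finger_gap: 0.0772
grasp_force: 0.0
time: 29.5
position: [0.4121, -0.2724, 0.0082]
eef_rot: [179.9, 0.0, 67.1]
ft_force: [-0.9, -0.7, -0.1]
finger_gap: 0.0776
grasp_force: 0.0
time: 30.0
position: [0.4111, -0.2722, 0.007]
eef_rot: [180.0, 0.0, 67.1]
ft_force: [-0.2, 0.1, 1.1]
finger_gap: 0.0521
grasp_force: 30.0
time: 30.62
position: [0.4114, -0.2723, 0.2296]
eef_rot: [179.8, 0.0, 67.1]
ft_force: [0.1, 0.9, -1.9]
finger_gap: 0.0516
grasp_force: 30.0
```

```bash
python3 -m inch '[{"offset":[24,42,0],"twist":0.1},{"offset":[49,85,0],"twist":0.2},{"offset":[73,127,0],"twist":0.32},{"offset":[98,170,0],"twist":0.42},{"offset":[122,212,0],"twist":0.49}]'
python3 -m inch '[{"offset":[24,42,0],"twist":0},{"offset":[48,84,0],"twist":0},{"offset":[48,84,-40],"twist":0},{"offset":[48,84,-80],"twist":0},{"offset":[48,84,-93],"twist":0}]'
python3 -m inch '[{"offset":[0,0,-6],"twist":0},{"offset":[0,0,-11],"twist":0},{"offset":[0,0,-11],"twist":0}]'
```

```text
time: 31.25
position: [0.5336, -0.0585, 0.2263]
eef_rot: [-180.0, 0.0, 95.3]
ft_force: [0.6, -0.6, -0.5]
finger_gap: 0.0517
grasp_force: 30.0
time: 31.88
position: [0.5795, 0.0242, 0.13]
eef_rot: [-179.7, -0.0, 95.2]
ft_force: [-0.4, -0.3, -1.2]
finger_gap: 0.0522
grasp_force: 30.0
time: 32.25
position: [0.5815, 0.0238, 0.1237]
eef_rot: [179.9, 0.0, 95.1]
ft_force: [-0.4, -0.6, -1.0]
finger_gap: 0.0521
grasp_force: 30.0
```

```bash
python3 -m inch '[{"offset":[0,0,0],"twist":0},{"offset":[0,0,0],"twist":0},{"offset":[0,0,30],"twist":0},{"offset":[0,0,80],"twist":0},{"offset":[0,0,130],"twist":0}]' 0.8
python3 -m inch '[{"offset":[-45,-10,0],"twist":0},{"offset":[-90,-20,0],"twist":0},{"offset":[-137,-32,0],"twist":0},{"offset":[-137,-32,-50],"twist":0},{"offset":[-137,-32,-50],"twist":0}]' 0
python3 meas.py .115 .5,.75,-.05,.21
python3 - <<'E'
from h import *
cv2.imwrite("pics/w3.png",arm.snapshot("wrist")["color"])
cv2.imwrite("pics/s3.png",arm.snapshot("scene")["color"])
E
```

```text
time: 32.88
position: [0.5808, 0.024, 0.2542]
eef_rot: [-180.0, -0.0, 95.2]
ft_force: [-0.5, 1.2, 0.4]
finger_gap: 0.0702
grasp_force: 0.0
time: 33.5
position: [0.4419, -0.0079, 0.1991]
eef_rot: [-179.6, -0.1, 95.1]
ft_force: [0.3, 0.0, 0.4]
finger_gap: 0.024
grasp_force: 0.0
scene white 0.24 [628.  71.] [230. 254.] close 0.1 z 0.146
scene orange 0.37 [574. 123.] [50. 81.] close 0.08 z 0.153
scene teal 0.59 [671. 133.] [54. 69.] close 0.11 z 0.161
scene white 0.73 [584.  23.] [54. 74.] close 0.08 z 0.149
scene kraft 0.73 [681.  33.] [53. 80.] close 0.07 z 0.157
side kraft 0.29 [643. -21.] [209. 113.] close -0.83 z 0.157
side white 0.68 [581.  22.] [61. 72.] close 0.05 z 0.149
```

View pics/s3.png

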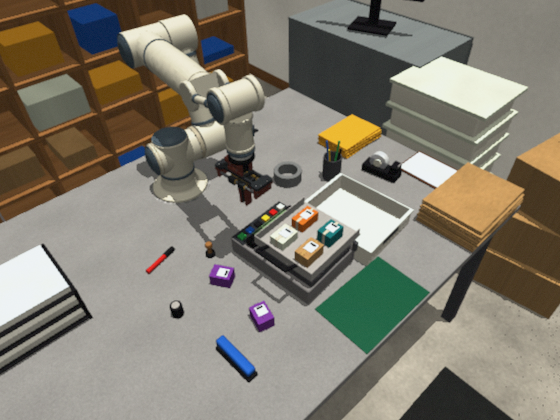

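All four parcels lie in the pan: white (284,236), orange (305,217), teal (329,233) and kraft (310,250). The stamp stands clear at (210,248). Now the code, starting with blue.

```bash
python3 -m inch '[{"offset":[0,0,-50],"twist":0},{"offset":[0,0,-95],"twist":0},{"offset":[0,0,-108],"twist":0},{"offset":[0,0,-115],"twist":0},{"offset":[0,0,-121],"twist":0}]'
python3 -m inch '[{"offset":[0,0,-5],"twist":0},{"offset":[0,0,-5],"twist":0},{"offset":[0,0,-5],"twist":0},{"offset":[0,0,-5],"twist":0}]'
python3 -m inch '[{"offset":[0,0,10],"twist":0},{"offset":[0,0,28],"twist":0},{"offset":[-3,38,28],"twist":0},{"offset":[-6,76,28],"twist":0},{"offset":[-6,76,28],"twist":0}]'
python3 -m inch '[{"offset":[0,0,-15],"twist":0},{"offset":[0,0,-24],"twist":0},{"offset":[0,0,-28],"twist":0},{"offset":[0,0,-28],"twist":0},{"offset":[0,0,-28],"twist":0}]'
python3 -m inch '[{"offset":[0,0,10],"twist":0},{"offset":[0,0,28],"twist":0},{"offset":[3,-38,28],"twist":0},{"offset":[6,-76,28],"twist":0},{"offset":[6,-76,28],"twist":0}]'
```

```text
time: 34.33
position: [0.4454, -0.0081, 0.0837]
eef_rot: [179.8, 0.0, 95.2]
ft_force: [0.8, 0.7, 2.7]
finger_gap: 0.0004
grasp_force: 1.3
time: 34.83
position: [0.4454, -0.0081, 0.0802]
eef_rot: [179.7, 0.0, 95.2]
ft_force: [-3.3, -0.1, 11.3]
finger_gap: 0.0004
grasp_force: 5.6
time: 35.45
position: [0.4379, 0.0697, 0.1056]
eef_rot: [180.0, -0.0, 95.3]
ft_force: [-0.4, -0.0, -0.3]
finger_gap: 0.0003
grasp_force: 0.0
time: 36.08
position: [0.4382, 0.0673, 0.08]
eef_rot: [179.9, -0.0, 95.1]
ft_force: [-9.1, 0.2, 21.0]
finger_gap: 0.0003
grasp_force: 10.6
time: 36.7
position: [0.444, -0.0102, 0.1047]
eef_rot: [-180.0, 0.0, 94.9]
ft_force: [-0.4, 0.7, -0.2]
finger_gap: 0.0002
grasp_force: 0.0
```

```bash
python3 -m inch '[{"offset":[0,0,-15],"twist":0},{"offset":[0,0,-24],"twist":0},{"offset":[0,0,-28],"twist":0},{"offset":[0,0,-28],"twist":0},{"offset":[0,0,-28],"twist":0}]'
python3 -m inch '[{"offset":[0,0,10],"twist":0},{"offset":[0,0,28],"twist":0},{"offset":[-5,50,28],"twist":0},{"offset":[-10,100,28],"twist":0},{"offset":[-15,148,28],"twist":0}]'
python3 -m inch '[{"offset":[0,0,0],"twist":0},{"offset":[0,0,-24],"twist":0},{"offset":[0,0,-28],"twist":0},{"offset":[0,0,-28],"twist":0},{"offset":[0,0,-28],"twist":0}]'
python3 -m inch '[{"offset":[0,0,10],"twist":0},{"offset":[0,0,28],"twist":0},{"offset":[5,-60,28],"twist":0},{"offset":[10,-120,28],"twist":0},{"offset":[17,-175,28],"twist":0}]'
python3 -m inch '[{"offset":[0,-8,0],"twist":0},{"offset":[0,-8,-24],"twist":0},{"offset":[0,-8,-28],"twist":0},{"offset":[0,-8,-28],"twist":0},{"offset":[0,-8,-28],"twist":0}]'
python3 -m inch '[{"offset":[0,0,12],"twist":0},{"offset":[0,0,50],"twist":0},{"offset":[0,0,100],"twist":0},{"offset":[0,0,150],"twist":0},{"offset":[0,0,150],"twist":0}]'
python3 meas.py .115 .5,.75,-.05,.21
```

```text
time: 37.33
position: [0.4439, -0.0075, 0.0799]
eef_rot: [179.9, 0.1, 95.2]
ft_force: [-9.5, -1.0, 21.8]
finger_gap: 0.0006
grasp_force: 10.8
time: 37.95
position: [0.4285, 0.1418, 0.1048]
eef_rot: [-180.0, -0.0, 95.2]
ft_force: [-0.3, -0.6, -0.6]
finger_gap: 0.0007
grasp_force: 0.0
time: 38.58
position: [0.43, 0.1405, 0.0801]
eef_rot: [179.8, -0.1, 95.2]
ft_force: [-5.5, 3.2, 14.9]
finger_gap: 0.0003
grasp_force: 7.5
time: 39.2
position: [0.4458, -0.0371, 0.1054]
eef_rot: [180.0, 0.0, 95.2]
ft_force: [0.4, -0.7, 1.1]
finger_gap: 0.0005
grasp_force: 0.0
time: 39.83
position: [0.4468, -0.0438, 0.0801]
eef_rot: [179.8, 0.2, 95.2]
ft_force: [-3.5, -4.7, 13.4]
finger_gap: 0.0006
grasp_force: 6.8
time: 40.45
position: [0.4473, -0.0425, 0.2316]
eef_rot: [179.6, 0.1, 95.2]
ft_force: [0.1, 0.7, 0.0]
finger_gap: 0.0003
grasp_force: 0.0
scene white 0.24 [627.  72.] [229. 254.] close 0.09 z 0.146
scene orange 0.34 [573. 123.] [49. 82.] close 0.11 z 0.153
scene teal 0.58 [674. 134.] [51. 74.] close 0.07 z 0.161
scene white 0.72 [583.  23.] [55. 73.] close 0.13 z 0.149
scene kraft 0.73 [681.  32.] [53. 80.] close 0.07 z 0.157
side kraft 0.25 [597.  32.] [173. 309.] close 1.07 z 0.157
side white 0.63 [581.  22.] [58. 71.] close 0.13 z 0.149
```

```bash
python3 -m inch '[{"offset":[20,-40,20],"twist":-0.15},{"offset":[50,-80,20],"twist":-0.32},{"offset":[90,-80,20],"twist":-0.49},{"offset":[130,-80,20],"twist":-0.66},{"offset":[170,-70,20],"twist":-0.83}]' 0.4
python3 -m inch '[{"offset":[24,32,-20],"twist":-0.17},{"offset":[24,32,-20],"twist":-0.34},{"offset":[24,32,-20],"twist":-0.51},{"offset":[24,32,-20],"twist":-0.68},{"offset":[24,32,-20],"twist":-0.74}]'
python3 -m inch '[{"offset":[0,0,0],"twist":0},{"offset":[0,0,0],"twist":0}]'
python3 - <<'E'
from h import *
s=arm.snapshot("scene");cv2.imwrite("pics/s4.png",cv2.resize(s["color"][150:330,180:400],None,fx=3,fy=3))
E
```

```text
time: 41.18
position: [0.6165, -0.1131, 0.2437]
eef_rot: [-179.8, 0.1, 47.2]
ft_force: [-0.3, -0.2, 0.0]
finger_gap: 0.0352
grasp_force: 0.0
time: 41.8
position: [0.6392, -0.0804, 0.2237]
eef_rot: [-179.9, 0.3, 5.0]
ft_force: [-0.5, 0.3, 0.5]
finger_gap: 0.0352
grasp_force: 0.0
time: 42.05
position: [0.6396, -0.0807, 0.2252]
eef_rot: [-180.0, 0.1, 5.3]
ft_force: [-0.3, -0.5, -0.4]
finger_gap: 0.035
grasp_force: 0.0
```

View pics/s4.png

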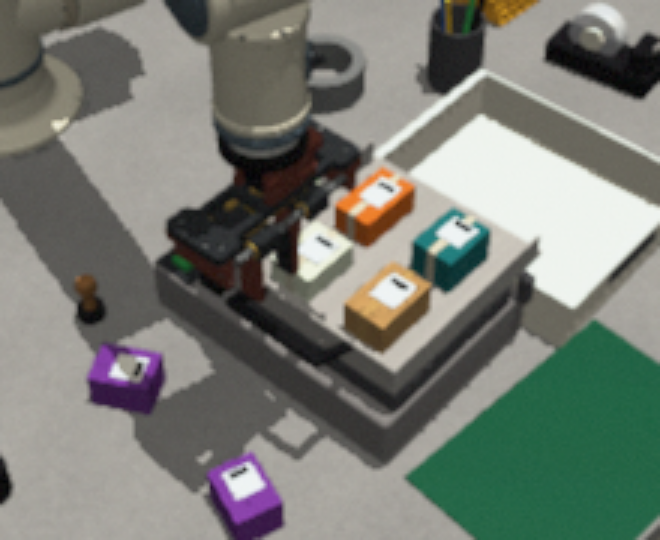

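The crop shows the gripper over the dark handle strip, which runs (230,290) to (350,360), with all the parcels in the pan. Descending gently.

```bash
python3 -m inch '[{"offset":[0,0,-35],"twist":0},{"offset":[0,0,-60],"twist":0},{"offset":[0,0,-75],"twist":0},{"offset":[0,0,-86],"twist":0},{"offset":[0,0,-88],"twist":0}]'
python3 -m inch '[{"offset":[0,0,0],"twist":0},{"offset":[0,0,0],"twist":0},{"offset":[0,0,0],"twist":0},{"offset":[0,0,0],"twist":0}]' 0 15
```

```text
time: 42.72
position: [0.6399, -0.081, 0.1383]
eef_rot: [-180.0, 0.0, 5.2]
ft_force: [-1.0, 0.1, 0.2]
finger_gap: 0.0354
grasp_force: 0.0
time: 43.22
position: [0.6405, -0.0821, 0.1396]
eef_rot: [179.9, -0.1, 5.2]
ft_force: [1.6, -4.7, 2.1]
finger_gap: 0.0115
grasp_force: 15.0
```

```bash
python3 -m inch '[{"offset":[0,3,13],"twist":0},{"offset":[-1,6,25],"twist":0},{"offset":[-1,10,38],"twist":0},{"offset":[-1,15,50],"twist":0},{"offset":[-2,20,62],"twist":0}]' - 25
python3 -m inch '[{"offset":[-1,6,12],"twist":0},{"offset":[-1,12,23],"twist":0},{"offset":[-2,19,34],"twist":0},{"offset":[-2,27,44],"twist":0},{"offset":[-3,35,54],"twist":0}]'
python3 -m inch '[{"offset":[-1,9,10],"twist":0},{"offset":[-2,18,19],"twist":0},{"offset":[-2,27,28],"twist":0},{"offset":[-3,37,36],"twist":0},{"offset":[-4,47,44],"twist":0}]'
python3 -m inch '[{"offset":[-1,9,6],"twist":0},{"offset":[-1,9,6],"twist":0},{"offset":[-1,9,6],"twist":0},{"offset":[-1,9,6],"twist":0},{"offset":[-1,9,6],"twist":0}]'
python3 - <<'E'
from h import *
s=arm.snapshot("scene");cv2.imwrite("pics/s5.png",cv2.resize(s["color"][130:330,180:430],None,fx=3,fy=3))
E
```

```text
time: 43.85
position: [0.6386, -0.0629, 0.2004]
eef_rot: [179.8, -0.0, 5.1]
ft_force: [5.5, -6.9, -2.9]
finger_gap: 0.0115
grasp_force: 25.0
time: 44.48
position: [0.6355, -0.0292, 0.2559]
eef_rot: [179.7, -0.1, 5.0]
ft_force: [3.8, -11.3, 2.4]
finger_gap: 0.0109
grasp_force: 25.0
time: 45.1
position: [0.6312, 0.0177, 0.3023]
eef_rot: [179.7, -0.3, 4.9]
ft_force: [0.3, -12.1, 9.6]
finger_gap: 0.0114
grasp_force: 25.0
time: 45.72
position: [0.6304, 0.0269, 0.3091]
eef_rot: [179.7, -0.4, 5.0]
ft_force: [0.5, -11.3, 12.3]
finger_gap: 0.0114
grasp_force: 25.0
```

View pics/s5.png

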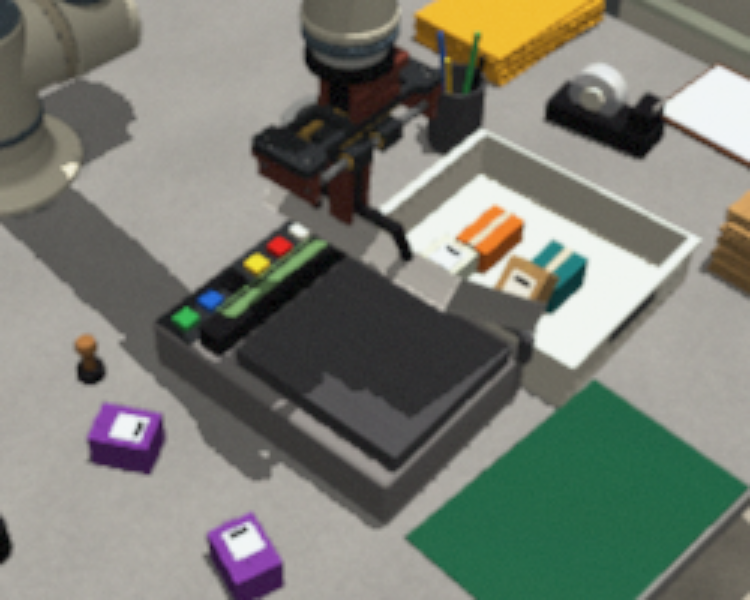

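The pan is up at its stop. The parcels are in the tray: orange (490,240), teal (560,270), white (455,250) and kraft (525,280), the last two close to the lip. I'll check their heights before lowering.

```bash
python3 -m inch '[{"offset":[0,0,0],"twist":0},{"offset":[0,0,0],"twist":0}]'
python3 - <<'E'
from h import *
from meas import RNG
s=arm.snapshot("scene");w=pts(s);hsv=cv2.cvtColor(s["color"],cv2.COLOR_BGR2HSV)
P=np.array([.6268,.0683]);x=np.array([.9957,.0925]);y=np.array([-.0925,.9957])
for k,(u,v) in dict(orange=(490,240),teal=(560,270),white=(455,250),kraft=(525,280),whitelabel=(452,255),kraftbody=(540,270)).items():
    q=np.nanmedian(w[130+v//3-1:130+v//3+2,180+u//3-1:180+u//3+2].reshape(-1,3),0);d=q[:2]-P
    print(k,q.round(3),"pan-local",(d@x).round(3),(d@y).round(3))
E
```

```text
time: 46.02
position: [0.6304, 0.0269, 0.3091]
eef_rot: [179.7, -0.4, 5.0]
ft_force: [-0.2, -11.2, 11.6]
finger_gap: 0.0115
grasp_force: 25.0
orange [0.571 0.319 0.041] pan-local -0.032 0.255
teal [0.664 0.33  0.052] pan-local 0.061 0.257
white [0.55  0.278 0.04 ] pan-local -0.057 0.216
kraft [0.663 0.271 0.075] pan-local 0.054 0.198
whitelabel [0.556 0.267 0.04 ] pan-local -0.052 0.204
kraftbody [0.669 0.286 0.086] pan-local 0.062 0.212
```

```bash
python3 -m inch '[{"offset":[1,-9,-6],"twist":0},{"offset":[2,-19,-14],"twist":0},{"offset":[3,-29,-22],"twist":0},{"offset":[3,-38,-31],"twist":0},{"offset":[4,-47,-40],"twist":0}]'
python3 -m inch '[{"offset":[1,-9,-10],"twist":0},{"offset":[1,-17,-20],"twist":0},{"offset":[2,-25,-31],"twist":0},{"offset":[3,-32,-42],"twist":0},{"offset":[4,-38,-53],"twist":0}]'
python3 -m inch '[{"offset":[0,-6,-11],"twist":0},{"offset":[1,-11,-23],"twist":0},{"offset":[1,-16,-35],"twist":0},{"offset":[2,-20,-47],"twist":0},{"offset":[2,-23,-60],"twist":0}]'
python3 -m inch '[{"offset":[0,-3,-12],"twist":0},{"offset":[0,-3,-12],"twist":0},{"offset":[0,-3,-12],"twist":0}]'
```

```text
time: 46.7
position: [0.6347, -0.0196, 0.2677]
eef_rot: [179.8, -0.3, 5.0]
ft_force: [0.8, -8.5, 7.6]
finger_gap: 0.0114
grasp_force: 25.0
time: 47.32
position: [0.6382, -0.057, 0.2127]
eef_rot: [179.8, -0.1, 5.1]
ft_force: [-1.6, -7.0, 3.8]
finger_gap: 0.0113
grasp_force: 25.0
time: 47.95
position: [0.6402, -0.0795, 0.1517]
eef_rot: [179.9, -0.0, 5.1]
ft_force: [2.0, -6.6, 1.0]
finger_gap: 0.0113
grasp_force: 25.0
time: 48.32
position: [0.6403, -0.082, 0.1393]
eef_rot: [179.9, -0.0, 5.2]
ft_force: [2.1, -5.8, -1.9]
finger_gap: 0.0113
grasp_force: 25.0
```

```bash
python3 -m inch '[{"offset":[0,1,0],"twist":0},{"offset":[0,1,0],"twist":0},{"offset":[0,1,0],"twist":0},{"offset":[0,1,35],"twist":0},{"offset":[0,1,85],"twist":0}]' 0.4
python3 -m inch '[{"offset":[-40,-30,40],"twist":0.17},{"offset":[-80,-40,80],"twist":0.34},{"offset":[-110,-40,110],"twist":0.51},{"offset":[-140,-40,110],"twist":0.68},{"offset":[-170,-40,110],"twist":0.85}]'
python3 -m inch '[{"offset":[-24,70,0],"twist":0.17},{"offset":[-24,110,0],"twist":0.34},{"offset":[-24,150,0],"twist":0.51},{"offset":[-24,150,0],"twist":0.68},{"offset":[-24,150,0],"twist":0.72}]' 0
python3 -m inch '[{"offset":[0,0,0],"twist":0}]'
python3 - <<'E'
from h import *
s=arm.snapshot("scene");cv2.imwrite("pics/s6.png",cv2.resize(s["color"][130:330,180:430],None,fx=3,fy=3))
s=arm.snapshot("wrist");cv2.imwrite("pics/w6.png",s["color"])
E
python3 meas.py .005 .48,.75,.21,.5
```

```text
time: 48.95
position: [0.6391, -0.0795, 0.2234]
eef_rot: [-179.9, 0.2, 5.2]
ft_force: [0.9, 0.5, -1.0]
finger_gap: 0.0349
grasp_force: 0.0
time: 49.58
position: [0.4691, -0.1198, 0.3355]
eef_rot: [179.9, -0.0, 54.2]
ft_force: [-0.3, 1.1, -0.0]
finger_gap: 0.0352
grasp_force: 0.0
time: 50.2
position: [0.4458, 0.031, 0.3349]
eef_rot: [180.0, -0.0, 95.4]
ft_force: [-0.1, 0.3, 0.2]
finger_gap: 0.0002
grasp_force: 0.0
time: 50.32
position: [0.4459, 0.0304, 0.3348]
eef_rot: [180.0, -0.0, 95.2]
ft_force: [0.3, 0.1, -0.5]
finger_gap: 0.0004
grasp_force: 0.0
scene white 0.99 [604. 455.] [249.  15.] close -1.48 z 0.04
scene orange 0.21 [556. 320.] [114.  62.] close -0.18 z 0.042
scene teal 0.62 [654. 325.] [52. 98.] close 0.06 z 0.05
side white 0.88 [622. 452.] [ 81. 275.] close 1.37 z 0.041
side teal 0.44 [651. 319.] [ 58. 110.] close 0.06 z 0.052
side kraft 0.37 [550. 302.] [156.  61.] close -0.13 z 0.043
```

View pics/s6.png

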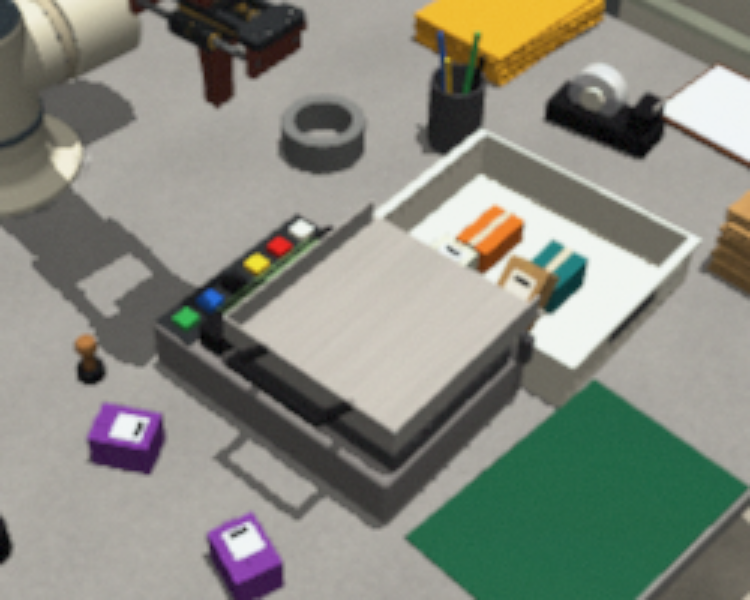

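View pics/w6.png

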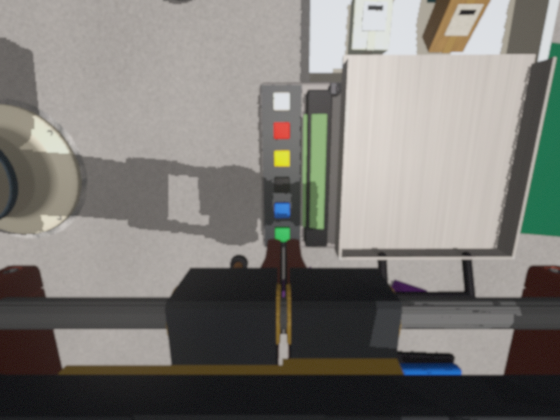

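The pan is level and empty, and all four parcels are in the tray. Kraft at (525,280) is tilted against teal, so I'll check it isn't touching the lip.

Run:
```python
from h import *
P=np.array([.6268,.0683]);x=np.array([.9957,.0925]);y=np.array([-.0925,.9957])
for n in("scene","wrist"):
    o=arm.get_obs();s=arm.snapshot(n);s["obs"]=o;w=pts(s);hsv=cv2.cvtColor(s["color"],cv2.COLOR_BGR2HSV)
    d=w[...,:2]-P;X=d@x;Y=d@y
    for k,lo,hi in(("kraft",(9,80,50),(20,190,255)),("teal",(82,90,30),(98,255,255)),("orange",(2,150,80),(12,255,255)),("white",(20,12,90),(45,80,255))):
        m=(cv2.inRange(hsv,lo,hi)>0)&(Y>.12)&(Y<.37)&(np.abs(X)<.15)&(w[...,2]<.105)&(w[...,2]>.015)
        if m.sum()>30: print(n,k,m.sum(),"X",np.percentile(X[m],[1,50,99]).round(3),"Y",np.percentile(Y[m],[1,50,99]).round(3),"z",np.percentile(w[...,2][m],[1,50,99]).round(3))
```

```text
scene kraft 179 X [-0.067  0.031  0.074] Y [0.186 0.214 0.306] z [0.017 0.062 0.089]
scene teal 156 X [0.028 0.071 0.077] Y [0.233 0.266 0.293] z [0.017 0.049 0.061]
scene orange 79 X [-0.066 -0.024 -0.021] Y [0.234 0.262 0.302] z [0.015 0.032 0.048]
scene white 561 X [-0.14  -0.076  0.147] Y [0.127 0.232 0.366] z [0.016 0.045 0.081]
wrist kraft 1522 X [0.021 0.028 0.069] Y [0.161 0.185 0.215] z [0.02  0.047 0.079]
wrist white 832 X [-0.14  -0.05   0.062] Y [0.128 0.183 0.224] z [0.016 0.051 0.076]
```

Kraft is at least 20 mm from the lip with its top at 0.09 m, well inside the tray. Final red press.

```bash
python3 -m inch '[{"offset":[-6,37,-45],"twist":0},{"offset":[-12,74,-90],"twist":0},{"offset":[-12,74,-140],"twist":0},{"offset":[-12,74,-190],"twist":0},{"offset":[-12,74,-228],"twist":0}]'
python3 -m inch '[{"offset":[0,0,0],"twist":0},{"offset":[0,0,-16],"twist":0},{"offset":[0,0,-24],"twist":0},{"offset":[0,0,-29],"twist":0},{"offset":[0,0,-29],"twist":0}]'
python3 -m inch '[{"offset":[0,0,0],"twist":0},{"offset":[0,0,0],"twist":0}]'
python3 -m inch '[{"offset":[0,0,12],"twist":0},{"offset":[0,0,50],"twist":0},{"offset":[0,0,100],"twist":0},{"offset":[0,0,150],"twist":0},{"offset":[0,0,200],"twist":0}]'
python3 - <<'E'
from h import *
s=arm.snapshot("scene");cv2.imwrite("pics/s7.png",s["color"])
E
```

```text
time: 51.25
position: [0.4332, 0.1039, 0.1042]
eef_rot: [-179.9, 0.0, 95.1]
ft_force: [-0.1, 0.5, 0.5]
finger_gap: 0.0006
grasp_force: 0.0
time: 51.88
position: [0.4348, 0.104, 0.0802]
eef_rot: [179.8, -0.0, 95.2]
ft_force: [-3.1, -0.2, 10.3]
finger_gap: 0.0002
grasp_force: 4.8
time: 52.12
position: [0.4348, 0.1041, 0.0802]
eef_rot: [179.8, -0.0, 95.2]
ft_force: [-3.8, -1.2, 9.1]
finger_gap: 0.0005
grasp_force: 4.7
time: 52.75
position: [0.4338, 0.104, 0.2799]
eef_rot: [180.0, -0.0, 95.2]
ft_force: [0.1, -0.3, 0.7]
finger_gap: 0.0006
grasp_force: 0.0
```

View pics/s7.png

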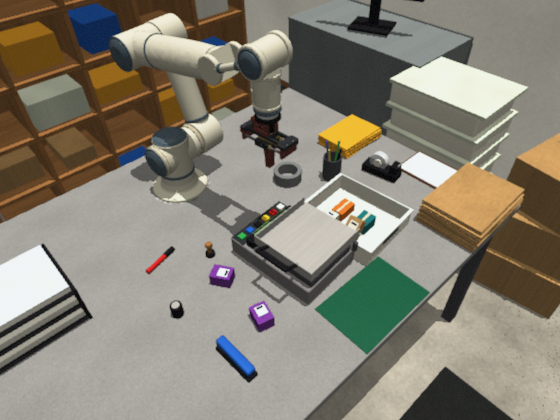

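The pan is level and empty, the parcels are in the tray around (350,217), the stamp is on the table at (210,249) and the other things haven't moved. Handing in.

```bash
python3 -c "
from workcell import arm
print(arm.finish_job())"
```

```text
the job is handed in; nothing more can be done
None
```

I carried out every step in order and handed the job in after about 53 s of the 210 s allowed; no verdict came back, but my last check showed all four parcels in the tray, the pan level and empty, and the stamp on the table.

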